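Take a moisture reading on a primed panel

ROBOT

A 6-joint arm with a two-finger parallel gripper is mounted at the origin on a cart in front of the work surface, level with it; the furniture and walls round the work are solid. World frame = base frame: x ahead of the robot, y to its left, z up, the work surface at z = 0. Lengths are in m, angles in rad, forces in N, time in s.
With the tool pointing down it reaches from about 0.275 to 0.75 m from the base axis. Payload 10.2 kg.
Tool frame: the origin (TCP) lies at the very end of the fingers, on their centre line; the grasp point (between the pads) lies 19 mm behind it; z points along the fingers, x is the direction in which the jaws open and shut, and the axes are right-handed (so a half turn about z gives the same grasp; the last joint's range is limited). The gripper opens to 85 mm and grips with 20 to 120 N. Pads are 22 mm wide; open, the fingers measure 114 mm over their backs; the gripper's body (76 mm by 85 mm) begins 54 mm behind the grasp point. The pads swing forward as they close: fully open they stand 13 mm farther back than shut.
Start: joints at [0.952, 0.313, 1.498, -0, 1.331, -0.223], TCP at [0.202, 0.484, 0.231] pointing down, gripper open.
Joint ranges: [-2.94, 2.94], [-0.97, 2.17], [0.19, 2.56], [-1.23, 4.37], [0.02, 3.11], [-2.88, 2.88]. Speed limits (rad/s): [2.39, 2.39, 3.01, 3.14, 3.14, 3.14].

INTERFACE

Orientations are given as a unit quaternion [x, y, z, w].
In Python, from workcell import env gives the robot as it stands.
- The arm moves only by the shell command python3 -m handwheel 'ROWS' [FORCE]. ROWS is JSON, a list that holds one entry, the list of rows, each a list of 7 numbers: the shift along the tool's x, y, z in m, then the turn, a rotation vector about the tool's x, y, z in degrees, then the opening, from -1 (shut) to 1 (fully open). In form: [[[x, y, z, wx, wy, wz, grip], ...]]. A call has 1 to 20 rows; each row shifts and turns the pose as measured when the row begins, along the tool's axes as they then stand; what a row does not reach is not made up. A row lasts 1/8 s, in which the tool goes at most 62.5 mm and 10.7 degrees, less where a joint would pass 70% of its speed; a pose out of reach is approached as far as the arm can. A call is refused whole if a number of a shift passes 0.0625 or a number of a turn 10.7, either way. A call with a gripper value outside its range is refused whole. The fingers move at their own pace and stop on an object; FORCE is the grip in N (left out, the last holds). Time passes only in rows, so rows that do not move let the fingers close. It gives the time, the measured TCP pose, the force and the opening at its end, in the units of the state.
- env.observe(): the state, without advancing time (a new reading comes with each control period).
- env.snapshot(name): name is "side" or "top" or "wrist"; returns the picture (480x640x3 uint8, red, green, blue); there is no depth.
- env.camera_model(name): a dict with "fx", "fy", "cx", "cy" (pixels), "k1" (the pictures are not rectified: a ray, as slopes to the right and down, at radius r is drawn at 1 + k1 r^2 times it, then the intrinsics apply), "world_from_camera" (4x4, takes a point from camera to world coordinates). Camera axes: x right, y up, looking along -z (the intrinsics and any distortion apply to the point x, -y, -z); pixel columns grow to the right and rows downward; lengths in m; the calibration is good to about 2 mm. A picture is of the moment at which its call begins: read the wrist's pose just before it. camera_model takes no time and is no camera call; for the wrist camera it gives the pose at the moment of the call.
- env.sign_off(): hands the job in, once; it reports no verdict.
The state is a dict: "t": time; "joint_pos": joint angles; "joint_vel": joint speeds; "tau": joint torques, N m; "tool_pos": TCP position; "orientation": TCP orientation; "wrist_force": force on the tool from outside, world axes, zero at the start; "wrist_torque": the same for the moment, N m; "finger_gap": finger opening in m.
Only numpy, scipy, OpenCV 4.12 (cv2) and the standard library are available. Lean on these libraries where they do the work, as an engineer would, in place of code of your own. Each camera call takes 0.05 s, during which the arm holds its last target. There are 200 camera calls.

TASK

Move the green paint pot off the measuring mark on the white panel and stand it wholly on the round cork coaster. Then take the orange two-pin moisture meter out of its dock and hold it upright on the mark, one pin on each blue dot (either way round), pressing gently so that the spring pins go about half-way in. Finish while still holding the meter pressed there like that; do not knock the green pot over or disturb the yellow pot, the masking tape and the paint tube.

Things in the scene. Friction and masses are not known exactly. Their poses are not given: they have to be found in the camera images.
- panel: white primed wooden panel, 180 (x) x 130 (y) x 18 mm thick, lying flat, fixed. Origin: centre of its underside; z up. Its mark, two blue dots joined by a thin line along the panel's y, has its middle at (20, 0, 18) mm; the green pot hides it at the start, standing within 8 mm of that middle in x and y
- dot_a (a point): centre of the blue dot at (20, +16, 18) mm in the panel's frame, on the top face; the dot is 16 mm across
- dot_b (a point): centre of the blue dot at (20, -16, 18) mm in the panel's frame, on the top face; the dot is 16 mm across
- green_pot: round green paint pot with a pale green-spattered screw lid, 54 mm across, 45 mm high, about 0.15 kg, standing on the panel over the mark. Origin: centre of its underside, z up.
- coaster: round cork coaster lying on the table between panel and dock, fixed, 110 mm across, 6 mm thick. Origin: centre of its underside.
- dock: grey block, fixed, 70 (x) x 90 (y) x 50 mm high, with a slot of 22 x 44 mm right through it from above. Origin: centre of its underside. The meter stands in it.
- meter: orange moisture meter, 0.18 kg, upright in the dock, same yaw. Origin: middle of the shoulder (underside of the orange body), resting on the dock's top; z up. Flat-sided body 32 (x, grip across this, near the top) x 54 (y) mm, z = 0 to 95 mm; black nose 18 x 40 mm down to z = -22 mm, hanging in the slot with 2 mm play; two brass spring pins, tips at z = -36 mm when out
- pin_a (a point): rounded tip (8 mm across) of one brass pin, at (0, +16, -36) mm in the meter's frame when out; it moves up with the joint
- pin_b (a point): rounded tip (8 mm across) of the other brass pin, at (0, -16, -36) mm in the meter's frame when out; it moves up with the joint
- foot (a joint): how far the two pins together are pushed into the meter, m: 0 = fully out, 0.010 = fully in, against a spring of 0.8 N at the start rising by 0.4 N per mm (2.8 N half-way)
- yellow_pot: round yellow paint pot with a white lid, 50 mm across, 40 mm high, a bystander at the back. Origin: centre of its underside.
- masking_tape: roll of masking tape lying flat, 96 mm across, 25 mm high, a bystander at the left. Origin: centre of its underside.
- paint_tube: white paint tube with a green band and black cap, 126 mm long, a bystander at the back. Origin: centre of its underside.
Not all that is in view belongs to the job. What is shaped like the green_pot but black or turquoise is not meant. Of the things that look like the meter, the largest one is meant.

How it is judged:
On the way, in this order (a step that is already met when the one before it is completed fails the run):
1. the green pot stands upright, wholly on the cork coaster, let go (horizontal distance between green_pot and coaster below 0.028 m and z of green_pot in the frame of coaster between 0.003 and 0.01 m and angle between green_pot's own z axis and vertical below 0.1 rad and linear speed of green_pot below 0.03 m/s and contact force between the fingers and green_pot below 0.1 N), for 0.2 s.
2. the meter is lifted out of its dock (z of meter in the frame of dock above 0.09 m and contact force between meter and dock below 0.1 N), for 0.1 s.
At the end, for the whole second after the job is handed in: The gripper holds the meter still and upright within 7 degrees, each pin tip within 8 mm of its own blue dot's centre, pins pressed in 2.5 to 8 mm by the panel, clear of the dock; the green pot stands released and upright within 28 mm of the coaster's centre (all of step 1 and ((horizontal distance between pin_a and dot_a below 0.008 m and horizontal distance between pin_b and dot_b below 0.008 m) or (horizontal distance between pin_a and dot_b below 0.008 m and horizontal distance between pin_b and dot_a below 0.008 m)) and angle between meter's own z axis and vertical below 0.12 rad and value of joint foot between 0.0025 and 0.008 m and contact force between meter and panel above 0.6 N and contact force between meter and dock below 0.1 N and contact force between the fingers and meter above 2 N and z of meter in the frame of panel above 0.042 m and linear speed of meter below 0.03 m/s); the arm keeps its last pose, push and grip.
It fails at once if the green pot is knocked over (angle between green_pot's own z axis and vertical above 0.7 rad).
It fails at once if the meter is pressed on the panel with more than 15 N (contact force between meter and panel above 15 N).
It fails at once if the yellow pot is moved by more than 30 mm (distance of yellow_pot from where it was at the start of the episode above 0.03 m).
It fails at once if the masking tape is moved by more than 30 mm (distance of masking_tape from where it was at the start of the episode above 0.03 m).
It fails at once if the paint tube is moved by more than 30 mm (distance of paint_tube from where it was at the start of the episode above 0.03 m).
It also fails if it takes over 48 s, if anything falls off the work surface, if the arm or the gripper's body presses on something with over 40 N, if the wrist force passes 120 N, or if a joint passes its speed limit or range.

## Working session

There is one attempt and no reset: what is moved stays moved. The work goes in short steps, Python scripts to look and compute and a shell command to move; the robot and the scene stay as the last step left them, time stands still between calls to the robot, and variables do not carry over. Pictures are saved under pics/ and viewed, about 8 in all and at most 12, crops included, and the job is handed in when it is done.

```bash
mkdir -p pics; cat > h.py <<'E'
import numpy as np, cv2
from workcell import env
def snap(n,f):
    m=env.camera_model(n); im=env.snapshot(n); cv2.imwrite('pics/'+f,im[:,:,::-1]); np.save('pics/'+f+'.npy',im); return im,m
def ray(m,u,v):
    K=np.array([[m['fx'],0,m['cx']],[0,m['fy'],m['cy']],[0,0,1.]])
    p=cv2.undistortPoints(np.array([[[u,v]]],float),K,np.array([m['k1'],0,0,0.]))[0,0]
    # model: distorted = undist*(1+k1 r^2)
    T=np.array(m['world_from_camera']); return T[:3,3],T[:3,:3]@np.array([p[0],-p[1],-1])
def onz(m,u,v,z):
    o,d=ray(m,u,v); return o+d*(z-o[2])/d[2]
def proj(m,P):
    T=np.linalg.inv(np.array(m['world_from_camera'])); q=T[:3,:3]@np.array(P)+T[:3,3]
    x,y=q[0]/-q[2],-q[1]/-q[2]; s=1+m['k1']*(x*x+y*y)
    return m['fx']*x*s+m['cx'],m['fy']*y*s+m['cy']
E
python3 - <<'E'
from h import *
for n in('top','side'):
    im,m=snap(n,n+'0.png'); print(n,{k:np.round(v,3).tolist() for k,v in m.items()})
s=env.observe(); print(s)
E
```

```text
top {'fx': 450.247, 'fy': 450.247, 'cx': 319.765, 'cy': 236.798, 'k1': -0.033, 'world_from_camera': [[0.025, 0.998, -0.059, 0.527], [-1.0, 0.025, -0.007, 0.029], [-0.005, 0.06, 0.998, 1.228], [0.0, 0.0, 0.0, 1.0]]}
side {'fx': 586.056, 'fy': 586.056, 'cx': 325.463, 'cy': 239.635, 'k1': -0.018, 'world_from_camera': [[0.97, 0.148, -0.191, 0.323], [-0.241, 0.618, -0.748, -1.081], [0.008, 0.772, 0.636, 1.018], [0.0, 0.0, 0.0, 1.0]]}
{'t': 0.1, 'joint_pos': array([ 9.51597223e-01,  3.13392323e-01,  1.49831841e+00, -8.28514328e-06,
        1.33097643e+00, -2.23410764e-01]), 'joint_vel': array([-0.00062671, -0.00175905, -0.00217521,  0.00103033,  0.0005445 ,
       -0.00010737]), 'tau': array([ 3.69245143e-03, -4.12896609e+01, -2.60138154e+01, -1.10321917e-04,
        3.05201727e-03, -7.22774587e-06]), 'tool_pos': array([0.20230064, 0.48423214, 0.23080925]), 'orientation': array([ 8.32326099e-01,  5.54285997e-01, -5.09951111e-04,  1.98639552e-04]), 'wrist_force': array([-0.27263295, -1.09983378,  0.21911835]), 'wrist_torque': array([ 0.04703353,  0.03435178, -0.00178385]), 'finger_gap': 0.08563487643320737}
```

View pics/top0.png

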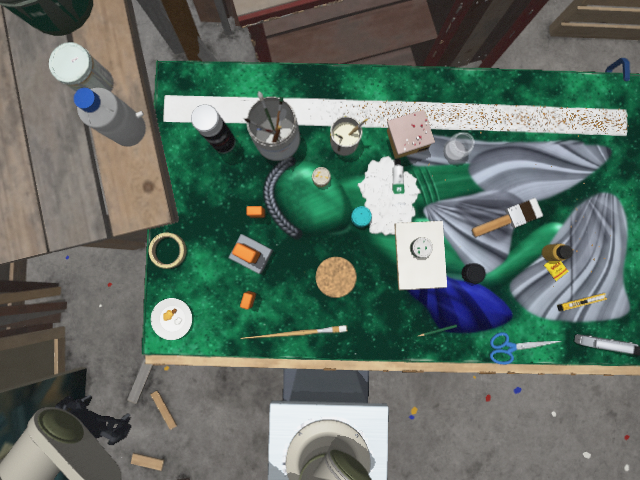

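View pics/side0.png

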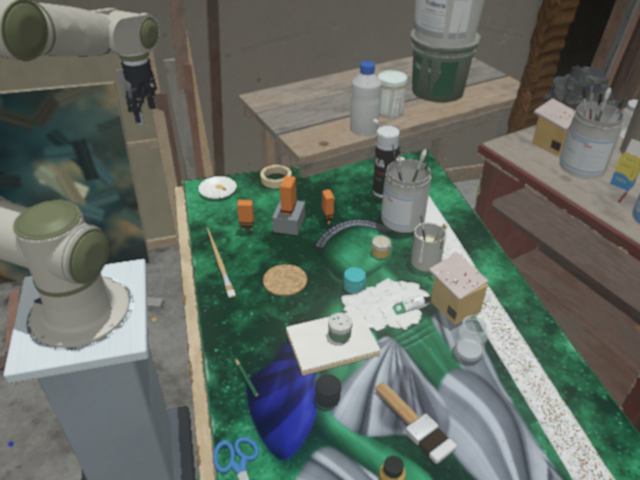

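The top view shows the white panel at (421,255) with the pale-lidded pot on it at (422,247), and the coaster at (336,277). The dock is at (249,253). Three orange things could be the meter: (246,252) standing in the grey dock, (255,211) and (247,300). The one in the dock is the largest and fits. The turquoise pot (361,216) and black pot (473,272) are decoys. Next I'll measure and take one enlarged crop.

```bash
python3 - <<'E'
from h import *
im=np.load('pics/top0.png.npy'); m=env.camera_model('top')
hsv=cv2.cvtColor(im,cv2.COLOR_RGB2HSV)
def blobs(mask,roi,z,name,mina=20):
    x0,y0,x1,y1=roi; k=np.zeros_like(mask); k[y0:y1,x0:x1]=mask[y0:y1,x0:x1]
    cs,_=cv2.findContours(k,cv2.RETR_EXTERNAL,cv2.CHAIN_APPROX_NONE)
    for c in cs:
        if cv2.contourArea(c)<mina: continue
        w=np.array([onz(m,*p[0],z)[:2] for p in c]).astype(np.float32)
        r=cv2.minAreaRect(w*1000); e=cv2.minEnclosingCircle(w*1000)
        print(name,cv2.boundingRect(c),'rect',np.round(r[0],1),np.round(r[1],1),round(r[2],1),'circ',np.round(e[0],1),round(e[1],1))
H,S,V=[hsv[...,i].astype(int) for i in range(3)]
u8=lambda b:(b*255).astype(np.uint8)
blobs(u8((S<45)&(V>180)),(392,215,450,295),.018,'panel',300)
blobs(u8((H>8)&(H<22)&(S>60)&(V>90)),(305,245,370,310),.006,'coaster',300)
blobs(u8((H>3)&(H<16)&(S>170)&(V>100)),(220,195,280,320),.145,'orange')
blobs(u8((S<70)&(V>70)&(V<190)),(220,225,280,280),.05,'dock',100)
a=cv2.resize(im[190:320,215:300],None,fx=4,fy=4,interpolation=2); b=cv2.resize(im[210:300,380:460],None,fx=4.7,fy=4.7,interpolation=2)
o=np.zeros((520,340+376,3),np.uint8); o[:,:340]=a; o[:b.shape[0],340:340+b.shape[1]]=b
cv2.imwrite('pics/crop0.png',o[:,:,::-1])
E
```

```text
panel (392, 215, 58, 74) rect [ 566.7 -235.5] [196.4 154.3] 1.4 circ [ 569.2 -230.4] 119.4
coaster (316, 257, 40, 41) rect [492.   -8.1] [107.9 105.6] 1.4 circ [492.9  -8. ] 55.2
orange (240, 292, 13, 17) rect [436.  208.5] [23.3 39.2] 75.1 circ [436.7 209.3] 21.1
orange (233, 244, 24, 19) rect [549.4 217.3] [54.2 31.2] 65.0 circ [549.5 216.9] 28.3
orange (246, 206, 17, 10) rect [651.4 197.2] [21.9 39. ] 1.4 circ [651.4 197.2] 20.4
dock (229, 234, 43, 40) rect [549.3 219.7] [93.1 72.5] 65.0 circ [549.2 219.5] 57.1
```

View pics/crop0.png

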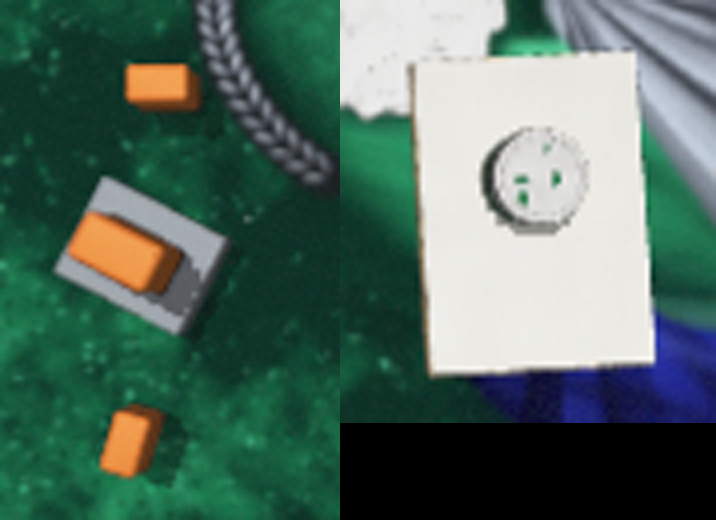

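The crop confirms it: the biggest orange body stands in the grey dock at about (245,253). The panel's corners and the spattered pale lid at (423,247) are clear too.

```bash
python3 - <<'E'
from h import *
m=env.camera_model('top')
C=np.array([onz(m,u,v,.018)[:2] for u,v in [(395.5,223.2),(443,221.1),(447.2,287),(399.6,289.5)]])*1000
print(C.round(1)); c=C.mean(0); 
for i in range(4): d=C[(i+1)%4]-C[i]; print(np.linalg.norm(d).round(1),np.degrees(np.arctan2(d[1],d[0])).round(1))
print('ctr',c,'pot',onz(m,422.8,247.2,.063)*1000)
from scipy.spatial.transform import Rotation as R
s=env.observe();print(R.from_quat(s['orientation']).as_matrix().round(3),np.degrees(s['joint_pos']).round(1))
w=env.camera_model('wrist');print({k:np.round(v,3).tolist() for k,v in w.items()})
E
```

```text
[[ 640.9 -166.2]
 [ 649.8 -294.6]
 [ 472.8 -307.6]
 [ 463.1 -180. ]]
128.7 -86.0
177.5 -175.8
128.0 94.3
178.3 4.4
ctr [ 556.67172584 -237.11484166] pot [ 576.03833782 -230.70511586   63.        ]
[[ 0.386  0.923 -0.001]
 [ 0.923 -0.386 -0.001]
 [-0.001 -0.    -1.   ]] [ 54.5  18.   85.8  -0.   76.3 -12.8]
{'fx': 383.237, 'fy': 383.237, 'cx': 320.411, 'cy': 239.458, 'k1': 0.002, 'world_from_camera': [[0.385, -0.89, -0.243, 0.141], [0.923, 0.371, 0.102, 0.509], [-0.001, -0.264, 0.965, 0.373], [0.0, 0.0, 0.0, 1.0]]}
```

```bash
python3 -m handwheel '[[[-0.037,0.0444,0,0,0,0,1],[-0.037,0.0444,0,0,0,0,1],[-0.037,0.0444,0,0,0,0,1],[-0.037,0.0444,0,0,0,0,1],[-0.037,0.0444,0,0,0,0,1],[-0.037,0.0444,0,0,0,0,1],[-0.037,0.0444,0,0,0,0,1],[-0.037,0.0444,0,0,0,0,1],[-0.037,0.0444,0,0,0,0,1],[-0.037,0.0444,0,0,0,0,1],[-0.037,0.0444,0,0,0,0,1],[-0.037,0.0444,0,0,0,0,1],[-0.037,0.0444,0,0,0,0,1]]]'
python3 -m handwheel '[[[0,0,0,0,0,10.5,1],[0,0,0,0,0,10.5,1],[0,0,0,0,0,10.5,1],[0,0,0,0,0,10.5,1],[0,0,0,0,0,10.5,1],[0,0,0,0,0,10.5,1],[0,0,0,0,0,0,1]]]'
```

```text
t: 1.72
tool_pos: [0.5578, -0.201, 0.2286]
orientation: [0.831, 0.556, -0.001, -0.001]
wrist_force: [0.6, 0.7, -0.1]
finger_gap: 0.0851
t: 2.6
tool_pos: [0.5574, -0.2048, 0.2234]
orientation: [1.0, 0.027, -0.005, -0.002]
wrist_force: [-0.3, 0.0, 0.1]
finger_gap: 0.085
```

```bash
python3 - <<'E'
from h import *
im,m=snap('wrist','w1.png'); np.save('w1m.npy',np.array(m['world_from_camera']))
print(proj(m,[.576,-.2307,.063]),proj(m,[.5566,-.237,.018]))
E
```

```text
(np.float64(343.342782984561), np.float64(252.13341787621795)) (np.float64(320.0822051473186), np.float64(243.43299353613125))
```

View pics/w1.png

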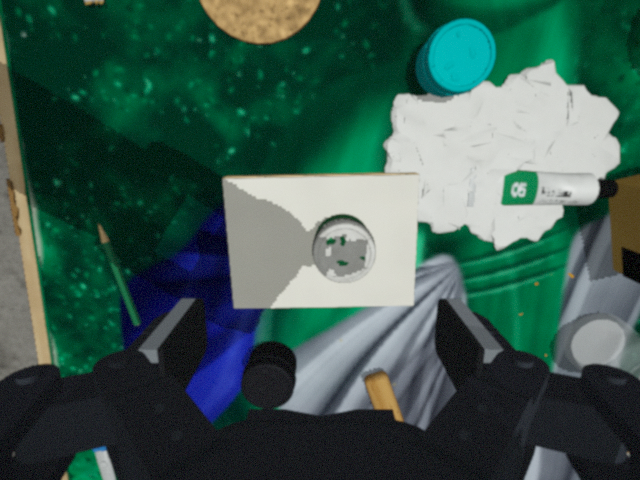

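The wrist view agrees with the top view. The lid is centred at (345,250) against a predicted (343,252), and the panel's corners are near (224,178), (416,176), (414,306) and (234,308).

```bash
python3 - <<'E'
from h import *
m=env.camera_model('wrist')
C=np.array([onz(m,u,v,.018)[:2] for u,v in [(224.5,179),(416.5,176.5),(414,306),(233.5,307.5)]])*1000
print(C.round(1),C.mean(0)); 
for i in range(4): d=C[(i+1)%4]-C[i]; print(np.linalg.norm(d).round(1),np.degrees(np.arctan2(d[1],d[0])).round(1))
p=onz(m,345,250,.063); print(p)
from scipy.spatial.transform import Rotation as R
s=env.observe(); r=R.from_quat(s['orientation']); print(r.as_matrix().round(3)); print(r.inv().apply(p-s['tool_pos']))
E
```

```text
[[ 467.  -181.7]
 [ 639.6 -169.5]
 [ 652.5 -295.3]
 [ 474.8 -307.9]] [ 558.45491915 -238.60343273]
173.0 4.1
126.4 -84.1
178.1 -176.0
126.4 93.6
[ 0.57727618 -0.22874511  0.063     ]
[[ 0.998  0.056 -0.01 ]
 [ 0.056 -0.998  0.004]
 [-0.01  -0.004 -1.   ]]
[0.02008679 0.02566824 0.1601032 ]
```

```bash
python3 -m handwheel '[[[0.0185,0.025,0.03,-0.23,0.57,0,1],[0,0,0.045,0,0,0,1],[0,0,0.03,0,0,0,1],[0,0,0,0,0,0,1]]]'
python3 - <<'E'
from h import *
from scipy.spatial.transform import Rotation as R
s=env.observe(); r=R.from_quat(s['orientation']); print(r.as_matrix()[:,2].round(3)); print(r.inv().apply(np.array([.577,-.2295,.028])-s['tool_pos']))
E
```

```text
t: 3.15
tool_pos: [0.5778, -0.2295, 0.1156]
orientation: [0.999, 0.036, 0.001, 0.0]
wrist_force: [0.6, -0.3, 0.9]
finger_gap: 0.0851
[ 0.001 -0.    -1.   ]
[-9.14361960e-04 -7.40032920e-05  8.75754698e-02]
```

```bash
python3 -m handwheel '[[[-0.0009,0,0.025,0,0,0,1],[0,0,0.025,0,0,0,1],[0,0,0.025,0,0,0,1],[0,0,0.01,0,0,0,1],[0,0,0.0,0,0,0,1]]]'; python3 -m handwheel '[[[0,0,0,0,0,0,-1],[0,0,0,0,0,0,-1],[0,0,0,0,0,0,-1],[0,0,0,0,0,0,-1],[0,0,0,0,0,0,-1],[0,0,0,0,0,0,-1],[0,0,0,0,0,0,-1]]]' 40
```

```text
t: 3.78
tool_pos: [0.5809, -0.2316, 0.0366]
orientation: [0.999, 0.041, 0.005, 0.004]
wrist_force: [0.5, 0.1, 1.0]
finger_gap: 0.0853
t: 4.65
tool_pos: [0.5818, -0.2322, 0.0396]
orientation: [0.999, 0.042, 0.007, 0.005]
wrist_force: [-0.0, 0.4, -0.3]
finger_gap: 0.0516
```

Closed at 51.6 mm but TCP had drifted up, so the grip is high on the lid. I'll reopen and regrip lower.

```bash
python3 -m handwheel '[[[0,0,0,0,0,0,1],[0,0,0,0,0,0,1],[0,0,0,0,0,0,1],[-0.002,0.001,0.008,0.5,0.7,0,1],[-0.001,0.001,0.006,0,0,0,1]]]'; python3 -m handwheel '[[[0,0,0.0005,0,0,0,-1],[0,0,0.0005,0,0,0,-1],[0,0,0.0005,0,0,0,-1],[0,0,0.0005,0,0,0,-1],[0,0,0.0005,0,0,0,-1],[0,0,0,0,0,0,-1]]]' 40; python3 -c "
from h import *
from scipy.spatial.transform import Rotation as R
s=env.observe();print(R.from_quat(s['orientation']).as_matrix().round(3))"
```

```text
t: 5.28
tool_pos: [0.5795, -0.2349, 0.0253]
orientation: [0.999, 0.042, 0.014, 0.0]
wrist_force: [0.4, 0.6, 0.2]
finger_gap: 0.0853
t: 6.02
tool_pos: [0.5795, -0.235, 0.0242]
orientation: [0.999, 0.042, 0.014, 0.0]
wrist_force: [-1.7, -0.2, 0.8]
finger_gap: 0.052
[[ 0.996  0.084  0.027]
 [ 0.084 -0.996  0.001]
 [ 0.027  0.002 -1.   ]]
```

```bash
python3 -m handwheel '[[[0,0,-0.01,0,0,0,-1],[0,0,-0.03,0,0,0,-1],[0,0,-0.03,0,0,0,-1],[-0.0112,-0.038,0,0,0,0,-1],[-0.0112,-0.038,0,0,0,0,-1],[-0.0112,-0.038,0,0,0,0,-1],[-0.0112,-0.038,0,0,0,0,-1],[-0.0112,-0.038,0,0,0,0,-1],[-0.0112,-0.038,0,0,0,0,-1],[0,0,0,0,0,0,-1],[0,0,0,0,0,0,-1]]]'; python3 - <<'E'
from h import *
im,m=snap('wrist','w2.png'); t,mt=snap('top','t2.png')
s=env.observe();print(s['tool_pos'],s['finger_gap'])
print(proj(m,[.492,-.008,.006]))
from scipy.spatial.transform import Rotation as R
print(R.from_quat(s['orientation']).as_matrix().round(3))
o=np.hstack([cv2.resize(im,(400,300)),cv2.resize(t[200:320,300:460],(400,300))]);cv2.imwrite('pics/v2.png',o[:,:,::-1])
E
```

```text
t: 7.4
tool_pos: [0.4903, -0.0077, 0.0976]
orientation: [0.999, 0.041, 0.017, 0.001]
wrist_force: [0.9, -1.3, -1.2]
finger_gap: 0.0522
[ 0.49020802 -0.00795338  0.09734467] 0.05181063262813222
(np.float64(318.47918872354734), np.float64(242.85339155376136))
[[ 0.996  0.082  0.033]
 [ 0.082 -0.997 -0.001]
 [ 0.033  0.003 -0.999]]
```

View pics/v2.png

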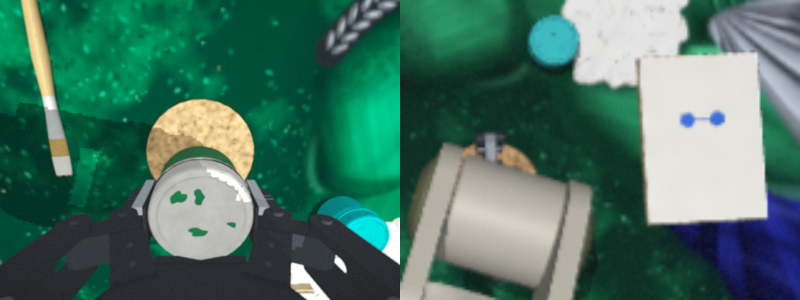

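The pot is held above the coaster, with its lid at about (322,315) in the wrist view. The two blue dots now show in the top view at about (415,248) and (427,247). I'll measure both.

```bash
python3 - <<'E'
from h import *
m=env.camera_model('wrist'); p=onz(m,322,315,.136); print('pot',p)
s=env.observe(); print(s['tool_pos'])
t=np.load('pics/t2.png.npy'); mt=env.camera_model('top')
h=cv2.cvtColor(t,cv2.COLOR_RGB2HSV); k=cv2.inRange(h,(100,110,120),(125,255,255)); k2=np.zeros_like(k);k2[235:262,400:442]=k[235:262,400:442]
k2=cv2.morphologyEx(k2,cv2.MORPH_OPEN,np.ones((3,3)))
n,l,st,c=cv2.connectedComponentsWithStats(k2)
for i in range(1,n): print(st[i],c[i],onz(mt,*c[i],.018)*1000)
E
```

```text
pot [0.48811279 0.00665643 0.136     ]
[ 0.49020802 -0.00795338  0.09734467]
[424 245   5   5  22] [426.09090909 246.90909091] [ 578.92954705 -249.60860381   18.        ]
[413 246   4   4  16] [414.5 247.5] [ 576.57135398 -218.37795912   18.        ]
```

```bash
python3 -m handwheel '[[[0,0.008,0.025,0,0,0,-1],[0,0,0.025,0,0,0,-1],[0,0,0.018,0,0,0,-1],[0,0,0.006,0,0,0,-1],[0,0,0.004,0,0,0,-1],[0,0,0.001,0,0,0,-1]]]'; python3 -c "
from h import *
print(env.observe()['wrist_force'])"
```

```text
t: 8.25
tool_pos: [0.4963, -0.0206, 0.0173]
orientation: [0.999, 0.038, 0.019, 0.002]
wrist_force: [-0.2, 0.0, -1.8]
finger_gap: 0.0519
[-0.16935819  0.04287576 -1.76508581]
```

```bash
python3 -m handwheel '[[[0,-0.006,0.002,0,0,0,-1],[0,0,0.002,0,0,0,-1]]]';python3 -m handwheel '[[[0,0,0.0015,0,0,0,-1]]]';python3 -m handwheel '[[[0,0,0.0015,0,0,0,-1]]]'
```

```text
t: 8.5
tool_pos: [0.4965, -0.0143, 0.0139]
orientation: [0.999, 0.038, 0.019, 0.002]
wrist_force: [0.2, -0.2, -1.1]
finger_gap: 0.0523
t: 8.62
tool_pos: [0.4967, -0.0142, 0.0125]
orientation: [0.999, 0.038, 0.02, 0.002]
wrist_force: [0.1, -1.2, 0.1]
finger_gap: 0.0519
t: 8.75
tool_pos: [0.4968, -0.0143, 0.0121]
orientation: [0.999, 0.039, 0.019, 0.002]
wrist_force: [-9.4, 0.4, 29.3]
finger_gap: 0.0525
```

Contact with the coaster. Releasing, then retreating straight up.

```bash
python3 -m handwheel '[[[0,0,-0.001,0,0,0,-1],[0,0,0,0,0,0,1],[0,0,0,0,0,0,1],[0,0,0,0,0,0,1],[0,0,0,0,0,0,1]]]'; python3 -m handwheel '[[[0,0,-0.02,0,0,0,1],[0,0,-0.03,0,0,0,1],[0,0,-0.05,0,0,0,1],[0,0,-0.06,0,0,0,1],[0,0,-0.05,0,0,0,1],[0,0,0,0,0,0,1]]]'; python3 - <<'E'
from h import *
im,m=snap('wrist','w3.png')
from scipy.spatial.transform import Rotation as R
s=env.observe(); print(s['tool_pos'],R.from_quat(s['orientation']).as_matrix().round(3))
print(proj(m,[.492,-.008,.006]),proj(m,[.5494,.2173,.145]))
E
```

```text
t: 9.38
tool_pos: [0.4972, -0.0144, 0.0135]
orientation: [0.999, 0.039, 0.02, 0.002]
wrist_force: [-0.0, -0.5, 0.4]
finger_gap: 0.0852
t: 10.12
tool_pos: [0.4881, -0.0137, 0.2294]
orientation: [0.999, 0.039, 0.019, 0.002]
wrist_force: [0.8, -0.4, -0.5]
finger_gap: 0.0856
[ 0.48734291 -0.01351792  0.22727787] [[ 0.996  0.077  0.035]
 [ 0.077 -0.997 -0.002]
 [ 0.035  0.005 -0.999]]
(np.float64(316.1813297757249), np.float64(198.5944048466516)) (np.float64(484.2515269693007), np.float64(-224.33862426675466))
```

View pics/w3.png

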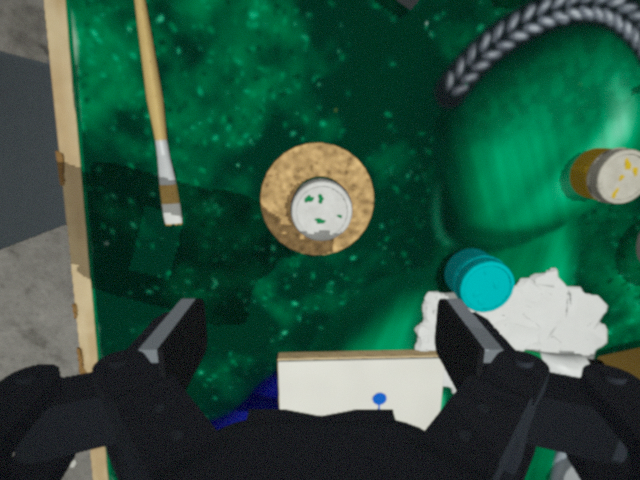

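Lid (322,207) sits inside the coaster disc, which is centred at (317,198), so the pot is standing and released within about 10 mm. Now to the meter.

```bash
python3 -m handwheel '[[[0.0199,-0.0564,-0.005,0,0,0,1],[0.0199,-0.0564,-0.005,0,0,0,1],[0.0199,-0.0564,-0.005,0,0,0,1],[0.0199,-0.0564,-0.005,0,0,0,1],[0,0,0,0,-2,0,1],[0,0,0,0,0,9.8,1],[0,0,0,0,0,9.8,1],[0,0,0,0,0,9.8,1],[0,0,0,0,0,0,1]]]'; python3 - <<'E'
from h import *
im,m=snap('wrist','w4.png')
from scipy.spatial.transform import Rotation as R
s=env.observe(); print(s['tool_pos'],R.from_quat(s['orientation']).as_matrix().round(3))
print(proj(m,[.5494,.2173,.145]))
h=cv2.cvtColor(im,cv2.COLOR_RGB2HSV); k=cv2.inRange(h,(3,170,100),(16,255,255))
cs,_=cv2.findContours(k,cv2.RETR_EXTERNAL,cv2.CHAIN_APPROX_NONE)
for c in cs:
  if cv2.contourArea(c)>300: print(cv2.boundingRect(c),cv2.minAreaRect(c))
E
```

```text
t: 11.3
tool_pos: [0.5467, 0.2245, 0.2304]
orientation: [0.974, -0.224, -0.013, 0.008]
wrist_force: [-0.1, -0.9, 0.2]
finger_gap: 0.0853
[0.54672697 0.22448448 0.23042374] [[ 0.9   -0.435 -0.029]
 [-0.435 -0.9   -0.009]
 [-0.022  0.021 -1.   ]]
(np.float64(331.9966057704051), np.float64(250.93589956930873))
(171, 254, 68, 51) ((204.9720001220703, 281.09600830078125), (45.258018493652344, 68.96034240722656), 79.69515228271484)
(308, 210, 50, 78) ((332.5, 248.5), (49.0, 77.0), 0.0)
(310, 188, 48, 48) ((340.0581970214844, 204.56533813476562), (59.701133728027344, 35.901851654052734), 29.875993728637695)
(434, 149, 67, 63) ((467.3869323730469, 178.95574951171875), (67.2230453491211, 49.52975082397461), 66.37062072753906)
```

View pics/w4.png

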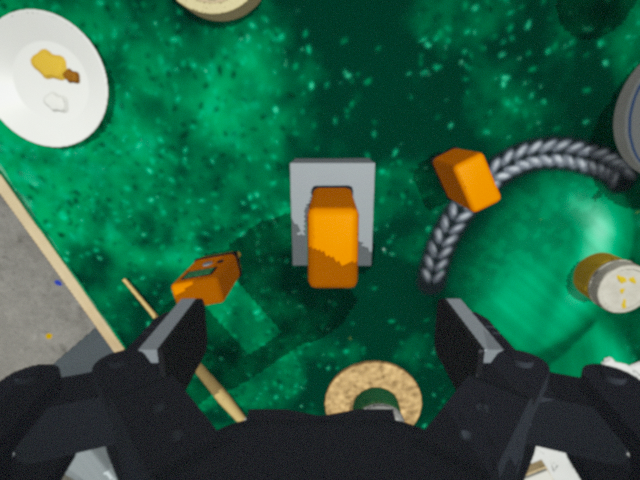

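The meter's top face spans u 308–358 and v 210–288, centred at (332.5,248.5) and square to the tool. It matches the prediction.

```bash
python3 -m handwheel '[[[0,0,0,1.2,1.26,0,1],[0,0,0,0,0,0,1]]]'; python3 - <<'E'
from h import *
m=env.camera_model('wrist')
from scipy.spatial.transform import Rotation as R
s=env.observe(); r=R.from_quat(s['orientation']); print(s['tool_pos'],r.as_matrix().round(3))
im=env.snapshot('wrist'); h=cv2.cvtColor(im,cv2.COLOR_RGB2HSV); k=cv2.inRange(h,(3,170,100),(16,255,255))
cs,_=cv2.findContours(k,cv2.RETR_EXTERNAL,cv2.CHAIN_APPROX_NONE)
for c in cs:
  if cv2.contourArea(c)>300: 
    print(cv2.boundingRect(c),cv2.minAreaRect(c)); 
    if cv2.minAreaRect(c)[2] in (0,90) or True:
      p=onz(m,*cv2.minAreaRect(c)[0],.145);print(p, r.inv().apply(p-s['tool_pos']))
E
```

```text
t: 11.6
tool_pos: [0.5464, 0.2243, 0.2287]
orientation: [0.975, -0.22, -0.001, 0.0]
wrist_force: [-0.3, 0.2, -0.3]
finger_gap: 0.0852
[0.54641367 0.22432727 0.22872431] [[ 0.903 -0.429 -0.002]
 [-0.429 -0.903  0.   ]
 [-0.002  0.001 -1.   ]]
(165, 259, 69, 50) ((199.17568969726562, 285.0540466308594), (45.20972442626953, 70.03396606445312), 80.53767395019531)
[0.46609013 0.2339242  0.145     ] [-0.07648224  0.02573298  0.0839167 ]
(305, 251, 50, 40) ((329.5, 270.5), (49.0, 39.0), 0.0)
[0.54474083 0.20747225 0.145     ] [0.00590794 0.0158608  0.08372682]
(306, 192, 50, 38) ((333.53948974609375, 206.7137451171875), (52.291473388671875, 33.08357620239258), 13.760785102844238)
[0.56403719 0.24306349 0.145     ] [ 0.00805734 -0.02456771  0.08368334]
(429, 154, 67, 63) ((462.92120361328125, 183.626708984375), (67.11883544921875, 49.82187271118164), 65.55604553222656)
[0.63843656 0.22296799 0.145     ] [ 0.08387917 -0.03835588  0.08350409]
```

```bash
python3 -m handwheel '[[[0.006,0.004,0.03,0,0,0,1],[0,0,0.035,0,0,0,1],[0,0,0.03,0,0,0,1],[0,0,0.022,0,0,0,1],[0,0,0.004,0,0,0,1]]]';  python3 - <<'E'
from h import *
from scipy.spatial.transform import Rotation as R
s=env.observe(); r=R.from_quat(s['orientation']); print(r.as_matrix().round(4)); print(r.inv().apply(np.array([.5497,.217,.105])-s['tool_pos']), r.inv().apply([0,0,-1.]))
E
```

```text
t: 12.28
tool_pos: [0.5505, 0.2178, 0.1039]
orientation: [0.976, -0.217, -0.002, 0.001]
wrist_force: [-0.9, -0.7, 1.0]
finger_gap: 0.0857
[[ 9.062e-01 -4.228e-01 -4.100e-03]
 [-4.228e-01 -9.062e-01 -6.000e-04]
 [-3.400e-03  2.200e-03 -1.000e+00]]
[-0.00042049  0.00110952 -0.00110827] [ 0.00344753 -0.00224924  0.99999153]
```

Well aligned; gripping.

```bash
python3 -m handwheel '[[[-0.0004,0.001,0,0.1,0.2,0,-1],[0,0,0,0,0,0,-1],[0,0,0,0,0,0,-1],[0,0,0,0,0,0,-1],[0,0,0,0,0,0,-1],[0,0,0,0,0,0,-1],[0,0,0,0,0,0,-1]]]' 60; python3 - <<'E'
from h import *
from scipy.spatial.transform import Rotation as R
s=env.observe(); r=R.from_quat(s['orientation']); print(r.as_matrix().round(4),s['tool_pos'])
E
```

```text
t: 13.15
tool_pos: [0.5506, 0.2172, 0.1062]
orientation: [0.976, -0.216, 0.001, -0.0]
wrist_force: [-0.7, 0.0, -2.1]
finger_gap: 0.0316
[[ 0.9068 -0.4216  0.0028]
 [-0.4216 -0.9068 -0.    ]
 [ 0.0026 -0.0012 -1.    ]] [0.55062135 0.21723969 0.106218  ]
```

```bash
python3 -m handwheel '[[[0,0,-0.01,0,0,0,-1],[0,0,-0.025,0,0,0,-1],[0,0,-0.035,0,0,0,-1],[0,0,-0.035,0,0,0,-1],[0,0,-0.01,0,0,0,-1],[0,0,0,0,0,0,-1]]]'; python3 -m handwheel '[[[0.012,0.022,0,0,0,0,-1],[0.024,0.0443,0,0,0,0,-1],[0.024,0.0443,0,0,0,0,-1],[0.024,0.0443,0,0,0,0,-1],[0.024,0.0443,0,0,0,0,-1],[0.024,0.0443,0,0,0,0,-1],[0.024,0.0443,0,0,0,0,-1],[0.024,0.0443,0,0,0,0,-1],[0.02,0.04,0,0,0,0,-1],[0.012,0.022,0,0,0,0,-1],[0,0,0,0,0,-7,-1],[0,0,0,0,0,-8,-1],[0,0,0,0,0,-8,-1],[0,0,0,0,0,-6,-1],[0,0,0,0,0,0,-1]]]'; python3 - <<'E'
from h import *
from scipy.spatial.transform import Rotation as R
t,mt=snap('top','t5.png'); im,m=snap('wrist','w5.png'); sd,_=snap('side','s5.png')
s=env.observe(); r=R.from_quat(s['orientation']); print(r.as_matrix().round(4),s['tool_pos'])
print(r.inv().apply(np.array([.5778,-.235,.2])-s['tool_pos']), r.inv().apply([0,0,-1.]))
cv2.imwrite('pics/v5.png',np.hstack([cv2.resize(im,(400,300)),cv2.resize(sd[230:410,250:490],(400,300))])[:,:,::-1])
E
```

```text
t: 13.9
tool_pos: [0.55, 0.2172, 0.2262]
orientation: [0.976, -0.216, 0.001, -0.0]
wrist_force: [0.2, 0.9, -3.1]
finger_gap: 0.0315
t: 15.78
tool_pos: [0.5693, -0.2424, 0.1982]
orientation: [0.999, 0.043, -0.016, -0.008]
wrist_force: [-0.4, 0.5, -2.9]
finger_gap: 0.0312
[[ 0.9959  0.0843 -0.0322]
 [ 0.0848 -0.9963  0.0148]
 [-0.0308 -0.0174 -0.9994]] [ 0.56955741 -0.24245292  0.19902579]
[ 0.00881095 -0.00674751 -0.00112856] [0.03079964 0.01744763 0.99937328]
```

View pics/v5.png

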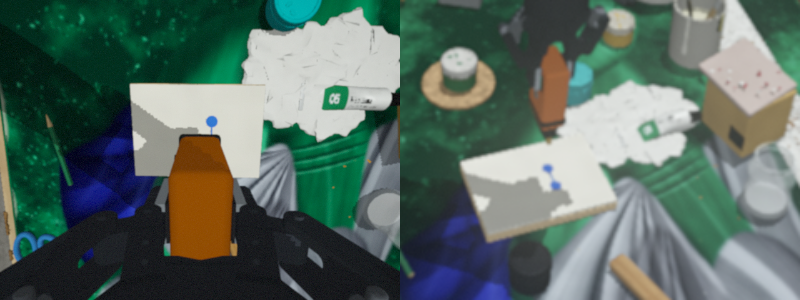

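The meter hangs straight in the gripper and the pot stands on the coaster. In the wrist view one dot shows at about (339,194). I'll correct tilt and offset, go down part way, then check.

```bash
python3 -m handwheel '[[[0.0088,-0.0067,0,-1.0,1.76,0,-1],[0,0,0.02,0,0,0,-1],[0,0,0.03,0,0,0,-1],[0,0,0.015,0,0,0,-1],[0,0,0,0,0,0,-1]]]'; python3 - <<'E'
from h import *
from scipy.spatial.transform import Rotation as R
s=env.observe(); r=R.from_quat(s['orientation']); print(r.as_matrix().round(4),s['tool_pos'])
print(r.inv().apply(np.array([.5778,-.235,.12])-s['tool_pos']), np.degrees(r.inv().apply([0,0,-1.])))
E
```

```text
t: 16.55
tool_pos: [0.5784, -0.235, 0.1323]
orientation: [0.999, 0.039, 0.001, 0.001]
wrist_force: [0.1, -0.2, -0.9]
finger_gap: 0.0315
[[ 0.9969  0.0781  0.0019]
 [ 0.0781 -0.9969 -0.0011]
 [ 0.0018  0.0013 -1.    ]] [ 0.5783557  -0.234958    0.13226408]
[-5.78914256e-04 -1.70799159e-05  1.22630626e-02] [-0.10104423 -0.07260109 57.29564442]
```

```bash
python3 - <<'E'
from h import *
im,m=snap('wrist','w6.png'); sd,ms=snap('side','s6.png'); mt=env.camera_model('top'); t,_=snap('top','t6.png')
# predicted pins (TCP-.092) & dots in side
for P in ([.5778-.0012,-.235+.016,.018],[.5778+.0012,-.235-.016,.018],[.5784-.0012,-.235+.016,.040],[.5784+.0012,-.235-.016,.040]): print('side',np.round(proj(ms,P),1),'wrist',np.round(proj(m,P),1))
a=cv2.resize(sd[295:375,300:400],(500,400),interpolation=2); b=cv2.resize(im[150:400,200:440],(384,400))[:, :300]
b=cv2.resize(im[150:410,240:420],(277,400))
cv2.imwrite('pics/v6.png',np.hstack([a,b])[:,:,::-1])
E
```

```text
side [339.  328.6] wrist [319.6 210.7]
side [343.8 338.9] wrist [319.5 255.7]
side [339.5 321.9] wrist [320.6 217.6]
side [344.3 332.2] wrist [320.4 266.1]
```

View pics/v6.png

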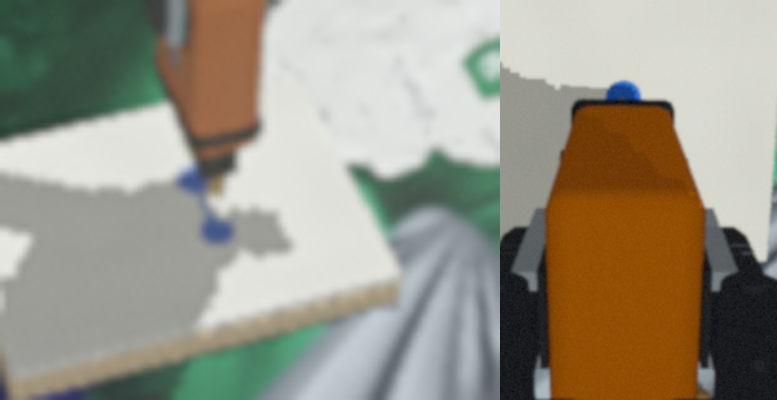

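The side crop shows the pin at about (343,333) above its dot at (343,341), as predicted. In the wrist view dot_a is about 2 mm further toward -y than assumed, so I'll shift 1.5 mm and then descend, watching the force.

```bash
python3 -m handwheel '[[[0,0.0015,0.008,0,0,0,-1],[0,0,0.007,0,0,0,-1]]]'; python3 -m handwheel '[[[0,0,0.002,0,0,0,-1]]]'; python3 -m handwheel '[[[0,0,0.002,0,0,0,-1]]]';python3 -c "
from h import *
for i in range(4): env.snapshot('wrist'); s=env.observe(); print(s['wrist_force'].round(2),s['tool_pos'].round(4))"
```

```text
t: 16.95
tool_pos: [0.5799, -0.2375, 0.12]
orientation: [0.999, 0.039, 0.004, 0.002]
wrist_force: [-0.3, -0.7, -1.9]
finger_gap: 0.0313
t: 17.08
tool_pos: [0.5797, -0.2374, 0.1174]
orientation: [0.999, 0.039, 0.003, 0.002]
wrist_force: [-0.1, 0.1, -2.4]
finger_gap: 0.0312
t: 17.2
tool_pos: [0.5798, -0.2374, 0.1153]
orientation: [0.999, 0.039, 0.003, 0.002]
wrist_force: [-0.3, -0.2, -1.6]
finger_gap: 0.0315
[ 0.54  0.8  -2.04] [ 0.5796 -0.2374  0.1149]
[-0.16 -0.24 -1.2 ] [ 0.5797 -0.2374  0.1151]
[ 0.15 -0.22 -0.87] [ 0.5797 -0.2374  0.1154]
[-0.71  0.52 -2.42] [ 0.5798 -0.2374  0.1155]
```

```bash
cat > f.py <<'E'
from h import *
from scipy.spatial.transform import Rotation as R
F=[];P=[]
for i in range(6):
    env.snapshot('wrist'); s=env.observe(); F.append(s['wrist_force']);P.append(s['tool_pos'])
print(np.mean(F,0).round(2),P[-1].round(4),R.from_quat(s['orientation']).as_matrix()[:,2].round(4),s['t'])
E
python3 -m handwheel '[[[-0.0012,-0.0007,0.002,0,-0.35,0,-1],[0,0,0.002,0,0,0,-1]]]'; python3 f.py; python3 -m handwheel '[[[0,0,0.002,0,0,0,-1]]]'; python3 f.py;python3 -m handwheel '[[[0,0,0.002,0,0,0,-1]]]'; python3 f.py
```

```text
t: 17.65
tool_pos: [0.5786, -0.2369, 0.1116]
orientation: [0.999, 0.039, 0.0, 0.003]
wrist_force: [1.0, -0.1, -1.9]
finger_gap: 0.0315
[-0.36  0.12 -1.86] [ 0.5787 -0.237   0.1118] [ 0.0011 -0.0052 -1.    ] 17.95
t: 18.08
tool_pos: [0.5788, -0.237, 0.1099]
orientation: [0.999, 0.039, 0.001, 0.003]
wrist_force: [0.1, 0.1, -0.3]
finger_gap: 0.0311
[ 0.18  0.14 -0.89] [ 0.5787 -0.237   0.1099] [ 0.0013 -0.0054 -1.    ] 18.375
t: 18.5
tool_pos: [0.5788, -0.2371, 0.108]
orientation: [0.999, 0.039, 0.001, 0.003]
wrist_force: [-1.2, 0.1, 0.4]
finger_gap: 0.0315
[ 0.21 -0.62 -0.53] [ 0.5787 -0.2371  0.1079] [ 0.0014 -0.0054 -1.    ] 18.8
```

```bash
python3 -m handwheel '[[[0,0,0.0018,0,0,0,-1]]]'; python3 f.py; python3 -m handwheel '[[[0,0,0.0012,0,0,0,-1]]]'; python3 f.py;python3 f.py
```

```text
t: 18.92
tool_pos: [0.5788, -0.2371, 0.1063]
orientation: [0.999, 0.039, 0.001, 0.003]
wrist_force: [0.9, -0.1, 1.1]
finger_gap: 0.0312
[-0.36 -0.09  0.61] [ 0.5788 -0.2371  0.1062] [ 0.0015 -0.0055 -1.    ] 19.225
t: 19.35
tool_pos: [0.5788, -0.2371, 0.1051]
orientation: [0.999, 0.039, 0.001, 0.003]
wrist_force: [-0.1, -0.3, -0.2]
finger_gap: 0.0315
[-0.25 -0.07  0.89] [ 0.5788 -0.2371  0.1051] [ 0.0015 -0.0056 -1.    ] 19.65
[-0.56 -0.04  1.34] [ 0.5788 -0.2372  0.1051] [ 0.0015 -0.0056 -1.    ] 19.95
```

Contact force is about 2.8–3.1 N, which puts the pins about half-way in. One last look before handing in.

```bash
python3 - <<'E'
from h import *
sd,ms=snap('side','s7.png'); im,m=snap('wrist','w7.png'); t,mt=snap('top','t7.png')
a=cv2.resize(sd[230:380,260:400],(373,400),interpolation=2); c=cv2.resize(sd[305:360,315:370],(400,400),interpolation=2)
cv2.imwrite('pics/v7.png',np.hstack([a,c])[:,:,::-1])
h=cv2.cvtColor(im,cv2.COLOR_RGB2HSV); k=cv2.inRange(h,(105,150,90),(125,255,255))[190:260,290:350]; v,u=np.where(k)
print('dot in wrist', u.min()+290,u.max()+290,v.min()+190,v.max()+190,'pred ctr if under pin',np.round(proj(m,[.5776,-.2212,.018]),1))
E
```

```text
dot in wrist 309 330 207 214 pred ctr if under pin [320.6 218.8]
```

View pics/v7.png

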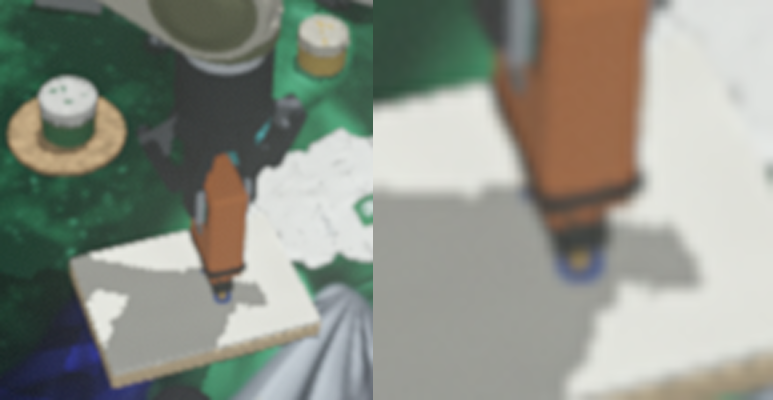

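The side crop shows the brass pin in the middle of its blue dot, at about (580,262) in the enlargement. In the wrist view the other dot's centre is within about 1 px of the predicted pin position. The pot stands on the coaster.

```bash
python3 f.py; python3 -c "
from workcell import env
print(env.observe()['finger_gap']); print(env.sign_off())"
```

```text
[-0.54  0.04  1.12] [ 0.5788 -0.2371  0.1051] [ 0.0015 -0.0055 -1.    ] 20.4
0.0317216128564041
the job is handed in; nothing more can be done
None
```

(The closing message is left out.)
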